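# Thread the ram into the snap press and hold it for fitting

## Robot

A 7-joint arm with a two-finger parallel gripper is mounted at the origin on the work surface. World frame = base frame: x ahead of the robot, y to its left, z up, the work surface at z = 0. Lengths are in m, angles in rad, forces in N, time in s.
With the tool pointing down it reaches from about 0.4 to 0.85 m from the base axis. Payload 10.4 kg.
Tool frame: the origin (TCP) lies between the finger pads; the fingertips stand r.nose_length ahead of it and the grasp point (between the pads) lies 6 mm ahead of it (r.nose_length is the distance from the TCP to the fingertips, in m); z points along the fingers, x is the direction in which the jaws open and shut, and the axes are right-handed (so a half turn about z gives the same grasp; the last joint's range is limited). The gripper opens to 87 mm and grips with 3 to 60 N. Pads are 19 mm wide; open, the fingers measure 117 mm over their backs; the gripper's body (75 mm by 190 mm) begins 51 mm behind the grasp point.
Start: joints at [1.219, 0.332, -0.065, 1.46, 0.022, 1.35, -0.088], TCP at [0.202, -0.592, 0.248] pointing down, gripper open.
Joint ranges: [-2.6, 2.6], [-0.5, 2.12], [-1.47, 1.34], [0.16, 2.42], [-1.27, 4.41], [0.06, 2.06], [-2.6, 2.6]. Speed limits (rad/s): [2.22, 2.22, 2.79, 2.79, 3.14, 3.14, 3.14].

## Interface

Orientations are given as a unit quaternion [x, y, z, w].
In Python, from bench import r gives the robot as it stands. The module is installed in compiled form; this text tells all that it offers.
- The arm moves only by the shell command python3 -m creep 'ROWS' [OPENING] [FORCE]. ROWS is JSON, a list of rows, each an object of numbers: "x", "y", "z": the shift along the world's x, y, z in m; "spin": the turn about the world's z in degrees. In form: [{"x": .., "y": .., "z": .., "spin": ..}, ...]. A call has 1 to 12 rows; each row is the pose to reach, as a shift and turn from the pose commanded when the call began; what a row does not reach only later rows make up. A row lasts 1/8 s, in which the tool goes at most 62.5 mm and 10.7 degrees, less where a joint would pass 70% of its speed; a pose out of reach is approached as far as the arm can. A call with a gripper value outside its range is refused whole. OPENING is the finger opening in m, from 0 to 0.087, set as the call begins (- or left out, the last holds). The fingers move at their own pace and stop on an object; FORCE is the grip in N (left out, the last holds). Time passes only in rows, so rows that repeat a pose let the fingers close. It gives the time, the measured TCP pose, the force and the opening at its end, in the units of the state.
- r.read_state(): the state, without advancing time (a new reading comes with each control period).
- r.camera(name): name is "side" or "top"; returns a dict with "pixels" (420x560x3 uint8, blue, green, red), "z_map" (420x560 float32, m along the optical axis (not along the pixel's ray), 0 where there is no reading), "K" (3x3 intrinsics, pixels), "R" (3x3) and "t" (3): a world point X has camera coordinates R X + t. Camera axes: x right, y down, z forward; pixel columns grow to the right and rows downward; lengths in m; the calibration is good to about 2 mm. A picture is of the moment at which its call begins.
- r.close_job(): hands the job in, once; it reports no verdict.
The state is a dict: "time": time; "joint_positions": joint angles; "joint_vel": joint speeds; "joint_torque": joint torques, N m; "ee_pos": TCP position; "eef_rot": TCP orientation; "ft_force": force on the tool from outside, world axes, zero at the start; "torque": the same for the moment, N m; "width": finger opening in m.
Only numpy, scipy, OpenCV 4.12 (cv2) and the standard library are available. Lean on these libraries where they do the work, as an engineer would, in place of code of your own. Each camera call takes 0.05 s, during which the arm holds its last target. There are 200 camera calls.

## Task

The snap press on the bench has had its ram taken out. Take the ram - the longest of the three steel tools standing in the wooden block - and thread it nose down through the press's upper bushing and on through the lower one, then finish still gripping it, hanging free of the anvil with its turned neck level with the lever's fork, so that the split collar can be clipped on. Keep hold of it to the end, and leave the other tools, jar and tin where they are.

Things in the scene. Friction and masses are not known exactly. Their poses are not given: they have to be found in the camera images.
- ram: The press ram: plain round steel bar, 14 mm diameter, 170 mm long, 0.13 to 0.27 kg; the longest of the three tools standing in the wooden block, nose down, in any of its holes. Origin at the centre of its nose (lower) end; z up along the bar. The nose is a half-round dome. Above the neck it is a plain bar to grip, up to the top at 170 mm.
- ram_nose (a point): Centre of the ram's nose end (same point as the ram's origin).
- ram_neck (a point): Centre of the ram's turned neck, on its axis, 66 mm above the nose end: the bar is turned down to 11 mm diameter from 56 to 76 mm above the nose end.
- press: Bench hand press bolted to the table: cast-iron C-frame 170 mm tall on a 190 x 110 mm foot. Origin on the table right under the bore axis; z up along it. The column stands on the +x side, the throat is open to -x. Two round lugs of 40 mm diameter, one above the other, each carry a brass bushing of 15.6 mm bore. An anvil, 28 mm wide, stands under the bore, its flat top 34 mm above the table.
- upper_bushing (a point): Centre of the upper rim of the upper bushing, on the bore axis, 172 mm above the table; this bushing runs down to 146 mm. The space above the lug is free; behind the column the lever's 24 mm thick black handle rises to the rear (+x of the press), ending about 0.25 m behind the bore axis and 0.24 to 0.29 m above the table.
- lower_bushing (a point): Centre of the lower rim of the lower bushing, on the bore axis, 78 mm above the table; this bushing runs up to 104 mm, in line with the upper one.
- fork (a point): Middle of the lever's fork, on the bore axis in the gap between the two lugs; its tines, 10 mm high and 25 mm apart, pass either side of the bore. Its height is 118 to 132 mm above the table, according to how the lever stands; the lever's pivot is stiff and it stays as it is.
- block: Wooden tool block 60 x 210 x 62 mm (x, y, z) fixed to the table, origin at the centre of its underside. Three holes in a row along its y axis at -70, 0 and +70 mm, each 15.6 mm wide and 40 mm deep; the tools stand loosely in them, noses 22 mm above the table, leaning up to 2 degrees, so the ram's top is 192 mm above the table.
- hole_punch: A bystander standing in the block: steel hand punch, 120 mm long, with a 20 mm thick upper half. Origin at its lower end.
- snap_setter: A bystander standing in the block: steel setter 100 mm long with a 26 mm wide mushroom head. Origin at its lower end.
- rivet_jar: Bystander: glass jar, 56 mm diameter, 75 mm tall, origin under its centre.
- glue_tin: Bystander: tin, 90 mm diameter, 120 mm tall overall, origin under its centre.
- hammer: Bystander: hammer lying on the table, 260 mm long along its x axis, origin under its middle.
- awl: Bystander: wooden-handled awl lying on the table, 135 mm long along its x axis, origin under its middle.
- mallet: Bystander: white-headed mallet lying on the table, 250 mm long along its x axis, head 64 mm high, origin under its middle.

How it is judged:
By the outcome, as a careful person would: the job done as asked, in the order asked, and still so for the second after the job is handed in, while the arm keeps its last pose, push and grip.
It also fails if it takes over 45 s, if anything falls off the work surface, if the arm or the gripper's body presses on something with over 40 N, if the wrist force passes 120 N, or if a joint passes its speed limit or range.

## Working session

There is one attempt and no reset: what is moved stays moved. The work goes in short steps, Python scripts to look and compute and a shell command to move; the robot and the scene stay as the last step left them, time stands still between calls to the robot, and variables do not carry over. Pictures are saved under pics/ and viewed, about 8 in all and at most 12, crops included, and the job is handed in when it is done.

```bash
mkdir -p pics; cat > h.py <<'E'
import numpy as np, cv2
from bench import r
def shot(n):
    c=r.camera(n); return c
def cloud(c):
    z=c["z_map"]; v,u=np.mgrid[:420,:560]; K=c["K"]
    P=np.stack([(u-K[0,2])/K[0,0]*z,(v-K[1,2])/K[1,1]*z,z],-1)
    W=(P-c["t"])@c["R"]; W[z==0]=np.nan; return W
def proj(c,X):
    p=c["K"]@(c["R"]@np.array(X)+c["t"]); return p[:2]/p[2]
def ray(c,u,v):
    o=-c["R"].T@c["t"]; d=c["R"].T@np.linalg.inv(c["K"])@np.array([u,v,1.]); return o,d
def onz(c,u,v,z):
    o,d=ray(c,u,v); return o+d*(z-o[2])/d[2]
E
python3 - <<'E'
from h import *
s=r.read_state(); print(s["time"],s["ee_pos"],s["eef_rot"],s["ft_force"],s["width"],r.nose_length)
for n in("side","top"):
    c=shot(n); cv2.imwrite(f"pics/{n}0.png",c["pixels"]); np.savez(n+"0",**c)
    print(n,c["K"][0],c["K"][1],-c["R"].T@c["t"],c["R"].round(3).tolist())
E
```

```text
0.0 [ 0.20168631 -0.5912001   0.24675709] [ 8.13301446e-01 -5.81842131e-01 -5.93942371e-04 -3.74624779e-04] [0.37618949 0.67385424 0.51765944] 0.08685261365830863 0.025
side [434.68062561   0.         281.09076531] [  0.         434.68062561 199.83465812] [0.5130399  0.95820654 0.63696501] [[-0.991, -0.132, 0.019], [-0.085, 0.512, -0.855], [0.103, -0.849, -0.518]]
top [483.25182853   0.         281.19831969] [  0.         483.25182853 210.651573  ] [0.47399977 0.11253847 1.30517834] [[-0.028, -0.999, -0.021], [-0.994, 0.03, -0.105], [0.106, 0.018, -0.994]]
```

View pics/side0.png

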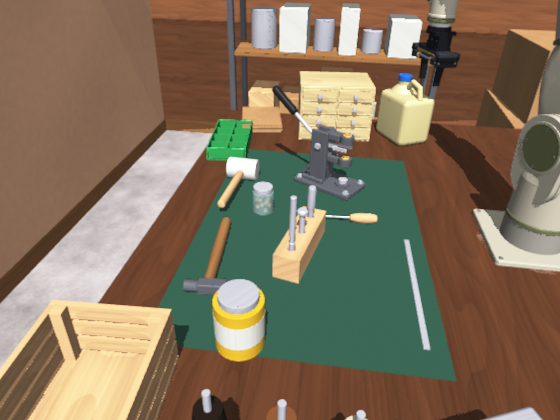

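View pics/top0.png

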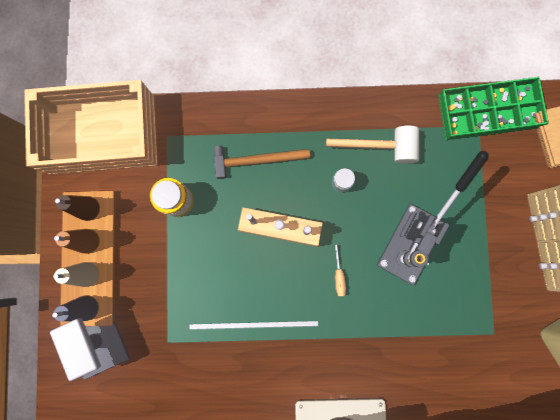

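The ram is the tall thin bar at the near end of the block: about (293,197–248) in the side view and (250,217) in the top view. The press's upper brass bushing is at about (420,259) in the top view.

```bash
python3 - <<'E'
from h import *
T=dict(np.load("top0.npz"));S=dict(np.load("side0.npz"))
W=cloud(T);V=cloud(S)
def stats(n,m,c,z):
    v,u=np.nonzero(m); print(n,len(u),"px",u.mean(),v.mean(),"onz",onz(c,u.mean(),v.mean(),z))
# ram top points
m=(W[...,2]>.165)&(W[...,2]<.22); m[:, :225]=0; m[:,275:]=0; m[:190]=0; m[250:]=0
stats("ramtop",m,T,.192); print(np.nanmedian(W[m],0))
for lo,hi in((.07,.09),(.09,.12),(.12,.15),(.15,.18),(.18,.2)):
    m=(V[...,2]>lo)&(V[...,2]<hi); k=np.zeros_like(m);k[185:260,280:302]=1;m&=k
    if m.any(): v,u=np.nonzero(m); print("side ram",lo,m.sum(),np.nanmedian(V[m],0),u.mean(),v.mean())
# bushing
hsv=cv2.cvtColor(T["pixels"],cv2.COLOR_BGR2HSV)
k=np.zeros(m.shape,bool);k[245:275,395:435]=1
b=(hsv[...,0]>12)&(hsv[...,0]<32)&(hsv[...,1]>110)&(hsv[...,2]>70)&k
stats("brass",b,T,.172); print(np.nanmedian(W[b],0))
l=(W[...,2]>.155)&(W[...,2]<.185)&k
stats("lug",l,T,.170)
hsv=cv2.cvtColor(S["pixels"],cv2.COLOR_BGR2HSV)
k=np.zeros(m.shape,bool);k[120:185,325:365]=1
b=(hsv[...,0]>12)&(hsv[...,0]<32)&(hsv[...,1]>110)&(hsv[...,2]>70)&k
n,lab,st,ce=cv2.connectedComponentsWithStats(b.astype(np.uint8))
for i in range(1,n):
    if st[i,4]>5: print(st[i],ce[i],np.nanmedian(V[lab==i],0))
a=cv2.resize(S["pixels"][110:270,260:380],None,fx=5,fy=5,interpolation=cv2.INTER_CUBIC)[:600]
b2=cv2.resize(T["pixels"][200:290,370:460],None,fx=4,fy=4,interpolation=cv2.INTER_CUBIC)
cv2.imwrite("pics/c1.png",cv2.resize(S["pixels"][110:200,270:390],None,fx=6,fy=6,interpolation=cv2.INTER_CUBIC))
# block
bl=(V[...,2]>.055)&(V[...,2]<.068)
g=(W[...,2]>.055)&(W[...,2]<.068);k=np.zeros(m.shape,bool);k[195:255,230:330]=1
pts=W[g&k][:,:2].astype(np.float32);print("block",cv2.minAreaRect(pts))
# foot of press
g=(W[...,2]>.008)&(W[...,2]<.04);k=np.zeros(m.shape,bool);k[195:295,370:460]=1
print("foot",cv2.minAreaRect(W[g&k][:,:2].astype(np.float32)),np.nanmedian(W[g&k][:,2]))
# handle
g=(W[...,2]>.2);k=np.zeros(m.shape,bool);k[140:250,430:500]=1
print("handle",np.nanmin(W[g&k],0),np.nanmax(W[g&k],0), "mean",np.nanmean(W[g&k],0))
E
```

```text
ramtop 33 px 249.42424242424244 216.54545454545453 onz [0.58118147 0.20663681 0.192     ]
[0.58073628 0.20731103 0.19092294]
side ram 0.07 70 [0.57585867 0.21243693 0.07923752] 294.5285714285714 236.2
side ram 0.09 101 [0.57626696 0.21379479 0.10748358] 294.43564356435644 226.64356435643563
side ram 0.12 90 [0.57746876 0.21460644 0.13480419] 293.6 218.9777777777778
side ram 0.15 85 [0.57861621 0.21438775 0.16546354] 293.0352941176471 208.43529411764706
side ram 0.18 46 [0.57861942 0.21405916 0.18841451] 293.54347826086956 198.56521739130434
brass 71 px 419.28169014084506 258.40845070422534 onz [ 0.47385096 -0.18421755  0.172     ]
[ 0.47448971 -0.18809531  0.17110165]
lug 335 px 420.88358208955225 255.0328358208955 onz [ 0.48155129 -0.18889505  0.17      ]
[343 133   9   5  28] [347.10714286 135.28571429] [ 0.47177747 -0.18064642  0.16927452]
[355 141   6   1   6] [357.5 141. ] [ 4.18054440e-01 -5.46425688e-01 -4.50946386e-04]
[341 155   8   5  32] [344.90625 157.125  ] [ 0.47091868 -0.18297135  0.10089883]
block ((0.5672035813331604, 0.13932274281978607), (0.21021109819412231, 0.060262903571128845), 77.37549591064453)
foot ((0.5188009738922119, -0.2143935263156891), (0.23007826507091522, 0.2473277896642685), 86.25223541259766) 0.016710570929306202
handle [ 0.62459719 -0.32702946  0.20027498] [ 0.70510977 -0.26959321  0.26317091] mean [ 0.6656619  -0.29667534  0.23287231]
```

View pics/c1.png

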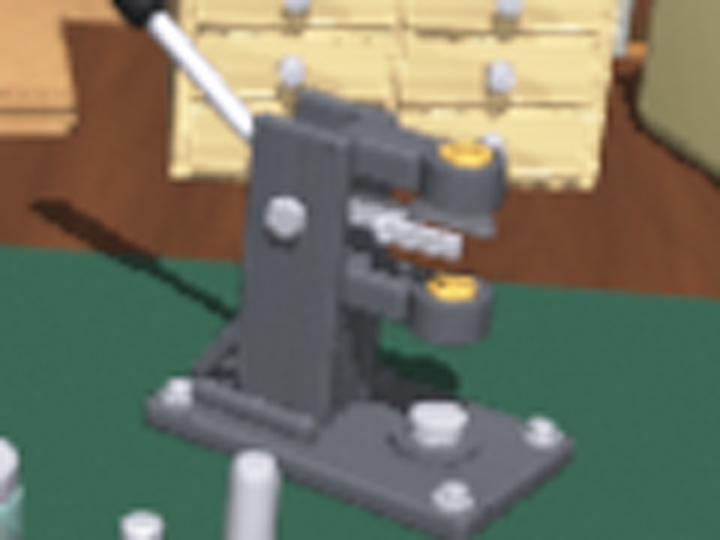

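```bash
python3 -m creep '[{"x":0.03,"y":0.05,"z":0.04,"spin":-10},{"x":0.28,"y":0.44,"z":0.04,"spin":-19},{"x":0.28,"y":0.44,"z":0.04,"spin":-19},{"x":0.28,"y":0.44,"z":0.04,"spin":-19},{"x":0.28,"y":0.44,"z":0.04,"spin":-19},{"x":0.28,"y":0.44,"z":0.04,"spin":-19},{"x":0.28,"y":0.44,"z":0.04,"spin":-19},{"x":0.28,"y":0.44,"z":0.04,"spin":-19},{"x":0.379,"y":0.798,"z":0.04,"spin":-19},{"x":0.379,"y":0.798,"z":0.04,"spin":-19},{"x":0.379,"y":0.798,"z":0.04,"spin":-19},{"x":0.379,"y":0.798,"z":0.04,"spin":-19}]' 0.05; python3 -c "
from h import *
s=r.read_state();print(s)"
```

```text
time: 1.6
ee_pos: [0.5368, 0.0621, 0.2874]
eef_rot: [-0.706, 0.708, -0.0, -0.0]
ft_force: [0.1, -0.2, -0.1]
width: 0.0498
{'time': 1.6, 'joint_positions': array([ 0.37478882,  0.18013494, -0.64690216,  1.59713699,  0.11017977,
        1.401178  , -1.85714835]), 'joint_vel': array([-0.70885956,  0.48593947, -0.37258581, -0.44168949,  0.3319191 ,
        0.08272102, -1.09305166]), 'joint_torque': array([ 4.49315384e+00, -5.15824163e+01, -3.81178156e+00, -3.65747988e+01,
       -1.01312645e+00, -7.95993808e-03,  2.32012957e+00]), 'ee_pos': array([0.53682556, 0.06209596, 0.28739579]), 'eef_rot': array([-7.05906285e-01,  7.08305215e-01, -1.69380914e-04, -1.03769454e-04]), 'ft_force': array([ 0.12514412, -0.19707511, -0.11483692]), 'torque': array([-0.04501136, -0.10738794, -0.01234259]), 'width': 0.04981415791725275}
```

```bash
python3 -m creep '[{"x":0.02,"y":0.06},{"x":0.03,"y":0.11},{"x":0.03,"y":0.11},{"x":0.03,"y":0.11}]'
```

```text
invalid input at $[0]: expected keys x, y, z, spin
```

```bash
python3 -m creep '[{"x":0.02,"y":0.06,"z":0,"spin":0},{"x":0.03,"y":0.11,"z":0,"spin":0},{"x":0.03,"y":0.11,"z":0,"spin":0},{"x":0.03,"y":0.11,"z":0,"spin":0}]'
python3 - <<'E'
from h import *
for n in("side","top"):
    c=shot(n); np.savez(n+"1",**c)
    cv2.imwrite(f"pics/{n}1.png",c["pixels"])
S=dict(np.load("side1.npz"))
print(proj(S,[.581,.207,.192]),proj(S,[.582,.2076,.062]),r.read_state()["ee_pos"])
cv2.imwrite("pics/s1c.png",cv2.resize(S["pixels"][120:270,230:350],None,fx=4,fy=4,interpolation=cv2.INTER_CUBIC))
E
```

```text
time: 2.1
ee_pos: [0.5666, 0.17, 0.287]
eef_rot: [-0.706, 0.708, 0.0, -0.0]
ft_force: [-1.1, 0.2, 0.1]
width: 0.0501
[292.78603327 195.07945993] [290.29939127 246.79393811] [0.56684651 0.16880069 0.28729844]
```

View pics/s1c.png

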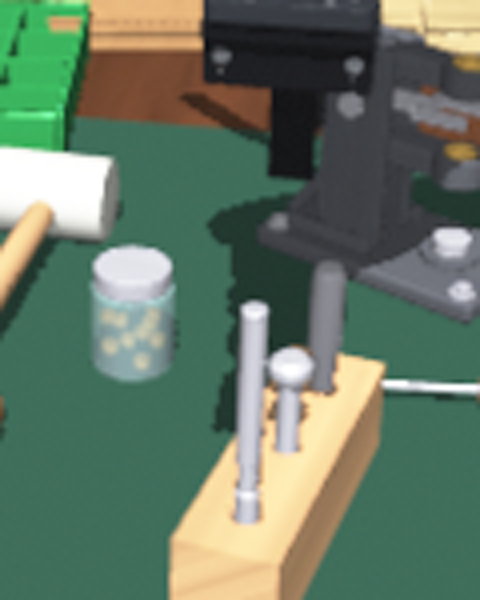

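```bash
python3 -m creep '[{"x":0.013,"y":0.038,"z":0,"spin":0},{"x":0.013,"y":0.038,"z":-0.02,"spin":0},{"x":0.013,"y":0.038,"z":-0.05,"spin":0},{"x":0.013,"y":0.038,"z":-0.08,"spin":0},{"x":0.013,"y":0.038,"z":-0.109,"spin":0},{"x":0.013,"y":0.038,"z":-0.109,"spin":0}]'
python3 - <<'E'
from h import *
S=shot("side");T=shot("top");np.savez("side2",**S);np.savez("top2",**T)
a=cv2.resize(S["pixels"][140:260,230:350],(400,400),interpolation=cv2.INTER_CUBIC)
b=cv2.resize(T["pixels"][160:260,200:300],(400,400),interpolation=cv2.INTER_CUBIC)
cv2.imwrite("pics/g2.png",np.hstack([a,b]))
E
```

```text
time: 2.95
ee_pos: [0.5789, 0.2062, 0.1767]
eef_rot: [-0.705, 0.709, 0.0, -0.002]
ft_force: [-0.5, -0.5, 0.5]
width: 0.0501
```

View pics/g2.png

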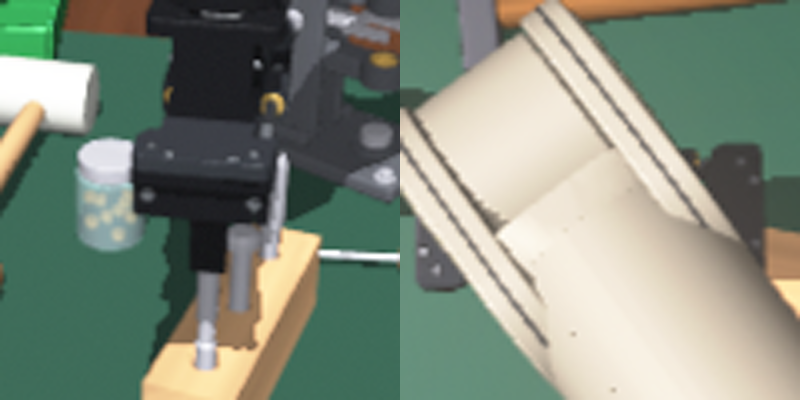

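The side view shows the fingers straddling the ram, which leaves the finger bottom centred at about crop (208,270). The top view is blocked by the arm. Closing now.

```bash
python3 -m creep '[{"x":0,"y":0,"z":0,"spin":0},{"x":0,"y":0,"z":0,"spin":0},{"x":0,"y":0,"z":0,"spin":0},{"x":0,"y":0,"z":0,"spin":0},{"x":0,"y":0,"z":0,"spin":0},{"x":0,"y":0,"z":0,"spin":0}]' 0.0 20
python3 -c "
from h import *
s=r.read_state();print(s['ee_pos'],s['ft_force'],s['torque'],s['width'])"
```

```text
time: 3.8
ee_pos: [0.5796, 0.2086, 0.1785]
eef_rot: [-0.706, 0.708, 0.0, 0.0]
ft_force: [-0.6, 0.4, 1.3]
width: 0.0136
[0.57963811 0.208608   0.17851389] [-0.55576199  0.41130103  1.3292648 ] [0.28596728 0.00693291 0.06715544] 0.01355603766700904
```

```bash
python3 -m creep '[{"x":0,"y":0,"z":0.01,"spin":0},{"x":0,"y":0,"z":0.025,"spin":0},{"x":0,"y":0,"z":0.045,"spin":0},{"x":0,"y":0,"z":0.07,"spin":0},{"x":0,"y":0,"z":0.105,"spin":0},{"x":0,"y":0,"z":0.14,"spin":0},{"x":0,"y":0,"z":0.165,"spin":0},{"x":0,"y":0,"z":0.18,"spin":0},{"x":0,"y":0,"z":0.18,"spin":0},{"x":0,"y":0,"z":0.18,"spin":0}]'
python3 - <<'E'
from h import *
s=r.read_state();print(s['ee_pos'],s['ft_force'],s['torque'],s['width'])
S=shot("side");np.savez("side3",**S)
V=cloud(S); t=s["ee_pos"]
P=V; m=(np.abs(P[...,0]-t[0])<.02)&(np.abs(P[...,1]-t[1])<.025)&(P[...,2]<t[2]-.03)&(P[...,2]>.17)
v,u=np.nonzero(m)
for vv in range(v.min(),v.max()+1,3):
    uu=u[v==vv]; print(vv,uu.min(),uu.max(),uu.mean(),np.nanmedian(V[vv][m[vv]],0).round(4))
cv2.imwrite("pics/s3.png",S["pixels"])
# vertical reference
for z in(.2,.25,.3): print(z,proj(S,[t[0],t[1],z]))
E
```

```text
time: 5.05
ee_pos: [0.5794, 0.2081, 0.3574]
eef_rot: [-0.706, 0.708, 0.0, -0.001]
ft_force: [0.7, -0.5, -1.4]
width: 0.0132
[0.57942137 0.20813815 0.35741025] [ 0.67063712 -0.48546827 -1.42622043] [ 0.04324886  0.00750695 -0.02568966] 0.013233876515411686
134 293 300 296.5 [0.5778 0.2136 0.3267]
137 293 299 296.0 [0.5786 0.2123 0.3204]
140 293 299 296.0 [0.5781 0.2142 0.315 ]
143 293 299 296.0 [0.578  0.2129 0.3087]
146 293 299 296.0 [0.5779 0.2131 0.3026]
149 293 299 296.0 [0.5776 0.214  0.2967]
152 293 299 296.0 [0.5774 0.2135 0.2907]
155 292 299 295.5 [0.578  0.2133 0.2842]
158 292 298 295.0 [0.5787 0.213  0.2778]
161 293 298 295.5 [0.5777 0.2131 0.2711]
164 293 297 295.0 [0.5783 0.2141 0.2657]
167 292 298 295.0 [0.5782 0.213  0.2586]
170 292 298 295.0 [0.5778 0.2135 0.2523]
173 292 298 295.0 [0.5776 0.2139 0.2457]
176 292 298 295.0 [0.5776 0.2139 0.2396]
179 292 298 295.0 [0.5775 0.212  0.2316]
182 291 297 294.0 [0.5788 0.2149 0.2269]
185 291 297 294.0 [0.5786 0.2133 0.219 ]
188 291 297 294.0 [0.5784 0.2131 0.2122]
191 292 297 294.5 [0.5772 0.2144 0.2058]
0.2 [293.64058445 191.99130356]
0.25 [294.52456375 169.73700588]
0.3 [295.46452267 146.07341385]
```

```bash
python3 - <<'E'
from h import *
for n,box,z in(("top0",(245,275,400,435),.172),("side0",(125,145,330,365),.172),("side0",(150,165,330,365),.104)):
    c=dict(np.load(n+".npz"));h=cv2.cvtColor(c["pixels"],cv2.COLOR_BGR2HSV)
    k=np.zeros((420,560),bool);k[box[0]:box[1],box[2]:box[3]]=1
    for smin in(80,110,140):
        b=((h[...,0]>10)&(h[...,0]<35)&(h[...,1]>smin)&(h[...,2]>50)&k).astype(np.uint8)
        cn=max(cv2.findContours(b,0,1)[0],key=cv2.contourArea)
        p=cn[:,0,:].astype(float)
        x0,y0,w,hh=cv2.boundingRect(cn);e=cv2.fitEllipse(cn) if len(cn)>4 else None
        cc=(x0+(w-1)/2,y0+(hh-1)/2)
        print(n,z,smin,(x0,y0,w,hh),"box",onz(c,*cc,z)[:2].round(4),"ell",e and onz(c,*e[0],z)[:2].round(4))
    if n=="top0": t=cv2.resize(c["pixels"][240:280,400:440],(400,400),interpolation=0)
    else: s=cv2.resize(c["pixels"][125:165,325:365],(400,400),interpolation=0)
cv2.imwrite("pics/br.png",np.hstack([t,s]))
E
```

```text
top0 0.172 80 (414, 253, 11, 11) box [ 0.4748 -0.1836] ell [ 0.4741 -0.1842]
top0 0.172 110 (415, 254, 10, 10) box [ 0.4736 -0.1847] ell [ 0.474  -0.1847]
top0 0.172 140 (415, 254, 10, 10) box [ 0.4736 -0.1847] ell [ 0.4742 -0.1841]
side0 0.172 80 (330, 125, 35, 13) box [ 0.4721 -0.2048] ell [ 0.4609 -0.2149]
side0 0.172 110 (343, 133, 9, 5) box [ 0.472  -0.1755] ell [ 0.4717 -0.1737]
side0 0.172 140 (344, 135, 7, 2) box [ 0.472 -0.172] ell [ 0.4714 -0.1721]
side0 0.104 80 (336, 152, 21, 8) box [ 0.4683 -0.1884] ell [ 0.4711 -0.1865]
side0 0.104 110 (336, 152, 21, 8) box [ 0.4683 -0.1884] ell [ 0.4701 -0.187 ]
side0 0.104 140 (342, 156, 7, 3) box [ 0.4711 -0.1778] ell [ 0.4713 -0.171 ]
```

View pics/br.png

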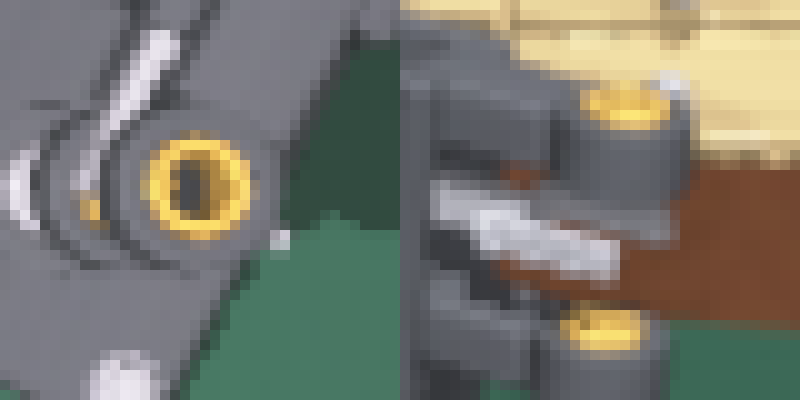

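```bash
python3 -m creep '[{"x":-0.008,"y":-0.03,"z":0,"spin":0},{"x":-0.02,"y":-0.075,"z":0,"spin":0},{"x":-0.034,"y":-0.125,"z":0,"spin":0},{"x":-0.048,"y":-0.175,"z":0,"spin":0},{"x":-0.061,"y":-0.225,"z":0,"spin":0},{"x":-0.075,"y":-0.275,"z":0,"spin":0},{"x":-0.087,"y":-0.32,"z":0,"spin":0},{"x":-0.098,"y":-0.36,"z":0,"spin":0},{"x":-0.1065,"y":-0.39,"z":0,"spin":0},{"x":-0.1065,"y":-0.39,"z":0,"spin":0},{"x":-0.1065,"y":-0.39,"z":0,"spin":0}]'
python3 - <<'E'
from h import *
s=r.read_state();print(s['ee_pos'],s['ft_force'],s['torque'],s['width'])
S=shot("side");T=shot("top");np.savez("side4",**S);np.savez("top4",**T)
a=cv2.resize(S["pixels"][70:170,300:400],(400,400),interpolation=cv2.INTER_CUBIC)
b=cv2.resize(T["pixels"][180:320,350:490],(400,400),interpolation=cv2.INTER_CUBIC)
cv2.imwrite("pics/g4.png",np.hstack([a,b]))
V=cloud(S);t=s["ee_pos"]
m=(np.abs(V[...,0]-t[0])<.02)&(np.abs(V[...,1]-t[1])<.025)&(V[...,2]<t[2]-.03)&(V[...,2]>.18)
v,u=np.nonzero(m)
for vv in range(v.min(),v.max()+1,4):
    uu=u[v==vv]
    if len(uu): print(vv,uu.min(),uu.max(),uu.mean(),np.nanmedian(V[vv][m[vv]],0).round(4))
for z in(.172,.2,.25,.3): print(z,proj(S,[t[0],t[1],z]))
E
```

```text
time: 6.48
ee_pos: [0.4732, -0.1809, 0.3579]
eef_rot: [-0.706, 0.708, 0.0, 0.0]
ft_force: [-0.1, 0.2, -0.9]
width: 0.0134
[ 0.47318417 -0.18089024  0.3579171 ] [-0.14179275  0.24813227 -0.94048578] [0.08745092 0.01885853 0.02384739] 0.013407445453533385
79 351 355 353.0 [ 0.4717 -0.1767  0.3266]
83 350 355 352.5 [ 0.4721 -0.1778  0.3159]
87 350 354 352.0 [ 0.4722 -0.1747  0.3059]
91 350 354 352.0 [ 0.4713 -0.1767  0.2947]
95 349 353 351.0 [ 0.4726 -0.1745  0.2851]
99 349 352 350.5 [ 0.4728 -0.1755  0.2739]
103 349 352 350.5 [ 0.4716 -0.177   0.2626]
107 348 352 350.0 [ 0.4718 -0.1767  0.2519]
111 347 352 349.5 [ 0.4721 -0.1768  0.2404]
115 347 351 349.0 [ 0.4723 -0.1755  0.2299]
119 347 351 349.0 [ 0.4714 -0.1742  0.2193]
123 346 350 348.0 [ 0.4727 -0.1762  0.2065]
0.172 [346.58604038 134.22529075]
0.2 [347.58326589 124.67529518]
0.25 [349.42588805 107.029303  ]
0.3 [351.35244522  88.57950173]
```

View pics/g4.png

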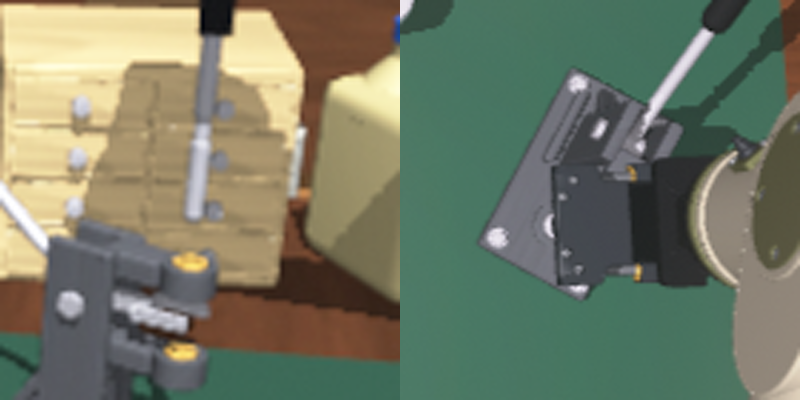

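```bash
python3 -m creep '[{"x":-0.0005,"y":0,"z":-0.012,"spin":0},{"x":-0.0005,"y":0,"z":-0.022,"spin":0},{"x":-0.0005,"y":0,"z":-0.027,"spin":0},{"x":-0.0005,"y":0,"z":-0.03,"spin":0},{"x":-0.0005,"y":0,"z":-0.033,"spin":0},{"x":-0.0005,"y":0,"z":-0.033,"spin":0}]'
python3 -c "
from h import *
s=r.read_state();print(s['ee_pos'],s['ft_force'],s['torque'],s['width'])"
```

```text
time: 7.32
ee_pos: [0.4726, -0.1818, 0.3254]
eef_rot: [-0.706, 0.708, -0.0, -0.0]
ft_force: [0.0, 0.4, -1.1]
width: 0.0134
[ 0.47263457 -0.18179191  0.32544771] [ 0.03218509  0.41298307 -1.07847911] [-0.1966282   0.08976283  0.04702121] 0.013437434284599072
```

```bash
python3 -m creep '[{"x":0,"y":0,"z":-0.002,"spin":0},{"x":0,"y":0,"z":-0.004,"spin":0},{"x":0,"y":0,"z":-0.004,"spin":0}]'
python3 -c "
from h import *
s=r.read_state();print(s['ee_pos'],s['ft_force'],s['torque'],s['width'])"
python3 -m creep '[{"x":0,"y":0,"z":-0.002,"spin":0},{"x":0,"y":0,"z":-0.004,"spin":0},{"x":0,"y":0,"z":-0.004,"spin":0}]'
python3 -c "
from h import *
s=r.read_state();print(s['ee_pos'],s['ft_force'],s['torque'],s['width'])"
```

```text
time: 7.7
ee_pos: [0.4725, -0.182, 0.3213]
eef_rot: [-0.706, 0.708, -0.0, -0.0]
ft_force: [0.0, -1.4, -2.0]
width: 0.0135
[ 0.47246785 -0.18195833  0.32126456] [ 0.00569365 -1.41032224 -1.9724039 ] [-0.68836338  0.21082279 -0.01023738] 0.013515964598210313
time: 8.07
ee_pos: [0.4725, -0.1817, 0.3172]
eef_rot: [-0.706, 0.708, 0.0, -0.0]
ft_force: [-0.6, -2.5, -2.5]
width: 0.0134
[ 0.47251755 -0.18174503  0.31716692] [-0.59920751 -2.52843446 -2.46737357] [-0.84253245  0.17331659 -0.00403938] 0.013385528949533746
```

```bash
python3 -m creep '[{"x":0,"y":-0.001,"z":0,"spin":0},{"x":0,"y":-0.001,"z":0,"spin":0}]'
python3 -c "
from h import *
s=r.read_state();print(s['ee_pos'],s['ft_force'],s['torque'],s['width'])"
```

```text
time: 8.32
ee_pos: [0.4726, -0.1825, 0.3172]
eef_rot: [-0.706, 0.708, 0.0, -0.0]
ft_force: [-0.4, -1.2, -2.7]
width: 0.0135
[ 0.47256988 -0.18250707  0.31719   ] [-0.37001542 -1.22758923 -2.65661362] [-0.51701799  0.20779051  0.02123029] 0.013547862176416854
```

```bash
python3 -m creep '[{"x":0,"y":-0.0015,"z":0,"spin":0},{"x":0,"y":-0.0015,"z":0,"spin":0}]'
python3 -c "
from h import *
s=r.read_state();print(s['ee_pos'],s['ft_force'],s['torque'],s['width'])"
python3 -m creep '[{"x":0,"y":0,"z":-0.004,"spin":0},{"x":0,"y":0,"z":-0.008,"spin":0},{"x":0,"y":0,"z":-0.008,"spin":0}]'
python3 -c "
from h import *
s=r.read_state();print(s['ee_pos'],s['ft_force'],s['torque'],s['width'])"
```

```text
time: 8.57
ee_pos: [0.4728, -0.1839, 0.3175]
eef_rot: [-0.706, 0.708, 0.0, 0.0]
ft_force: [-0.6, 0.1, -1.9]
width: 0.0133
[ 0.47278384 -0.18391577  0.31748413] [-0.5917443   0.11827412 -1.87818478] [-0.04264357  0.05150961 -0.03093726] 0.01333382936897314
time: 8.95
ee_pos: [0.4725, -0.184, 0.309]
eef_rot: [-0.706, 0.708, 0.0, -0.0]
ft_force: [0.1, 0.7, -1.5]
width: 0.0132
[ 0.47251759 -0.18398878  0.30897104] [ 0.05701897  0.73772431 -1.48110599] [ 0.03422602  0.07440959 -0.04412095] 0.013154404433900467
```

```bash
python3 -m creep '[{"x":0,"y":0,"z":-0.006,"spin":0},{"x":0,"y":0,"z":-0.013,"spin":0},{"x":0,"y":0,"z":-0.02,"spin":0},{"x":0,"y":0,"z":-0.02,"spin":0}]'
python3 -c "
from h import *
s=r.read_state();print(s['ee_pos'],s['ft_force'],s['torque'],s['width'])"
python3 -m creep '[{"x":0,"y":0,"z":-0.006,"spin":0},{"x":0,"y":0,"z":-0.013,"spin":0},{"x":0,"y":0,"z":-0.02,"spin":0},{"x":0,"y":0,"z":-0.02,"spin":0}]'
python3 -c "
from h import *
s=r.read_state();print(s['ee_pos'],s['ft_force'],s['torque'],s['width'])"
```

```text
time: 9.45
ee_pos: [0.4724, -0.1841, 0.2887]
eef_rot: [-0.706, 0.708, 0.001, -0.0]
ft_force: [-0.1, -0.4, -0.5]
width: 0.0137
[ 0.47235523 -0.18405942  0.28869278] [-0.09982347 -0.42432041 -0.51603087] [-0.0029227   0.04420264  0.01617488] 0.013719058340216424
time: 9.95
ee_pos: [0.4724, -0.1841, 0.2687]
eef_rot: [-0.706, 0.708, 0.0, -0.0]
ft_force: [0.2, 0.8, -1.8]
width: 0.013
[ 0.47238069 -0.18405409  0.26872568] [ 0.24111112  0.80443649 -1.75583521] [ 0.02563615  0.03413879 -0.03966753] 0.013022617985352598
```

Nose is at about 112 mm and running free. Next, entry into the lower bushing.

```bash
for i in 1 2; do :; done; python3 -m creep '[{"x":0,"y":0,"z":-0.005,"spin":0},{"x":0,"y":0,"z":-0.01,"spin":0},{"x":0,"y":0,"z":-0.013,"spin":0},{"x":0,"y":0,"z":-0.013,"spin":0}]'
python3 -c "
from h import *
s=r.read_state();print(s['ee_pos'],s['ft_force'],s['torque'],s['width'])"
python3 -m creep '[{"x":0,"y":0,"z":-0.003,"spin":0},{"x":0,"y":0,"z":-0.006,"spin":0},{"x":0,"y":0,"z":-0.006,"spin":0}]'
python3 -c "
from h import *
s=r.read_state();print(s['ee_pos'],s['ft_force'],s['torque'],s['width'])"
```

```text
time: 10.45
ee_pos: [0.4726, -0.1841, 0.2562]
eef_rot: [-0.706, 0.708, 0.0, -0.0]
ft_force: [-0.4, -0.1, -2.5]
width: 0.0134
[ 0.4725959  -0.18409681  0.25620098] [-0.3925153  -0.13179979 -2.4654958 ] [-0.02104927 -0.01384819 -0.03041799] 0.013445974340606574
time: 10.82
ee_pos: [0.4726, -0.1841, 0.2502]
eef_rot: [-0.706, 0.708, 0.0, -0.0]
ft_force: [-0.8, 0.9, -1.9]
width: 0.0133
[ 0.47258388 -0.18407519  0.25017713] [-0.76978372  0.92192747 -1.89052897] [ 0.01828626  0.0356181  -0.02394774] 0.01331718116072145
```

```bash
python3 -m creep '[{"x":0,"y":0,"z":-0.006,"spin":0},{"x":0,"y":0,"z":-0.013,"spin":0},{"x":0,"y":0,"z":-0.02,"spin":0},{"x":0,"y":0,"z":-0.025,"spin":0},{"x":0,"y":0,"z":-0.025,"spin":0}]'
python3 - <<'E'
from h import *
s=r.read_state();print(s['ee_pos'],s['ft_force'],s['torque'],s['width'])
S=shot("side");np.savez("side5",**S)
cv2.imwrite("pics/g5.png",cv2.resize(S["pixels"][100:190,310:390],(711,800))[:600] if 0 else cv2.resize(S["pixels"][115:175,310:390],(800,600),interpolation=cv2.INTER_CUBIC))
A=dict(np.load("side0.npz"));V=cloud(A)
# fork tine surface: near tine points, in press frame (bore axis, yaw)
ax=np.array([.193,-.111]);ax/=np.linalg.norm(ax);n=np.array([-ax[1],ax[0]])
for vv in range(142,156):
    row=[]
    for u in range(328,350,2):
        d=V[vv,u,:2]-[.4725,-.183]; row.append("%d:%.0f,%.0f,%.0f"%(u,d@ax*1e3,d@n*1e3,V[vv,u,2]*1e3))
    print(vv," ".join(row))
for z in(.115,.12,.125,.13,.135): print(z,proj(S,[.4725,-.1841,z]))
E
```

```text
time: 11.45
ee_pos: [0.4725, -0.184, 0.225]
eef_rot: [-0.706, 0.708, 0.0, -0.0]
ft_force: [0.4, 0.2, -1.9]
width: 0.0133
[ 0.47249655 -0.18403272  0.22497514] [ 0.38770991  0.17558062 -1.85346591] [0.04414599 0.00191304 0.04581889] 0.01331549929660167
142 328:50,14,139 330:53,-3,132 332:49,-8,131 334:49,-20,127 336:189,-281,0 338:183,-285,1 340:13,10,147 342:2,20,154 344:-4,20,156 346:-9,17,156 348:-13,13,156
143 328:48,16,136 330:51,-0,130 332:44,2,133 334:39,-2,133 336:36,-8,132 338:30,-8,134 340:26,-13,133 342:3,17,150 344:-5,20,153 346:-9,17,153 348:-13,13,153
144 328:50,12,132 330:50,2,128 332:42,5,131 334:35,5,133 336:29,4,135 338:26,-3,133 340:24,-10,132 342:20,-15,131 344:-5,20,150 346:-9,16,150 348:-14,13,150
145 328:51,10,127 330:47,6,127 332:42,3,127 334:36,2,129 336:29,3,132 338:27,-5,129 340:25,-12,127 342:20,-15,128 344:14,-16,129 346:6,-14,132 348:1,-15,133
146 328:50,12,125 330:49,2,122 332:42,3,125 334:28,16,133 336:24,11,132 338:25,-1,128 340:26,-15,123 342:19,-14,125 344:14,-16,126 346:7,-15,128 348:1,-16,130
147 328:48,14,124 330:59,-15,110 332:44,-1,120 334:28,16
[... 871 characters left out ...]
28,-221,-0 344:125,-230,-2 346:-11,14,125 348:112,-234,-0
153 328:51,7,101 330:46,4,101 332:44,-3,100 334:39,-6,100 336:33,-8,101 338:31,-17,98 340:131,-212,-1 342:124,-213,0 344:nan,nan,nan 346:116,-228,-3 348:108,-227,0
154 328:51,6,98 330:45,4,99 332:40,2,99 334:36,-3,99 336:31,-5,100 338:25,-7,101 340:21,-12,100 342:122,-211,-2 344:117,-216,-3 346:111,-219,-2 348:106,-223,-2
155 328:46,15,99 330:41,12,100 332:33,14,103 334:33,3,99 336:29,-2,98 338:23,-4,99 340:20,-9,98 342:12,-7,101 344:7,-9,102 346:4,-16,101 348:0,-21,100
0.115 [344.87999028 152.51585213]
0.12 [345.04811486 150.90989709]
0.125 [345.21694721 149.29718133]
0.13 [345.38649181 147.67766206]
0.135 [345.55675317 146.05129615]
```

View pics/g5.png

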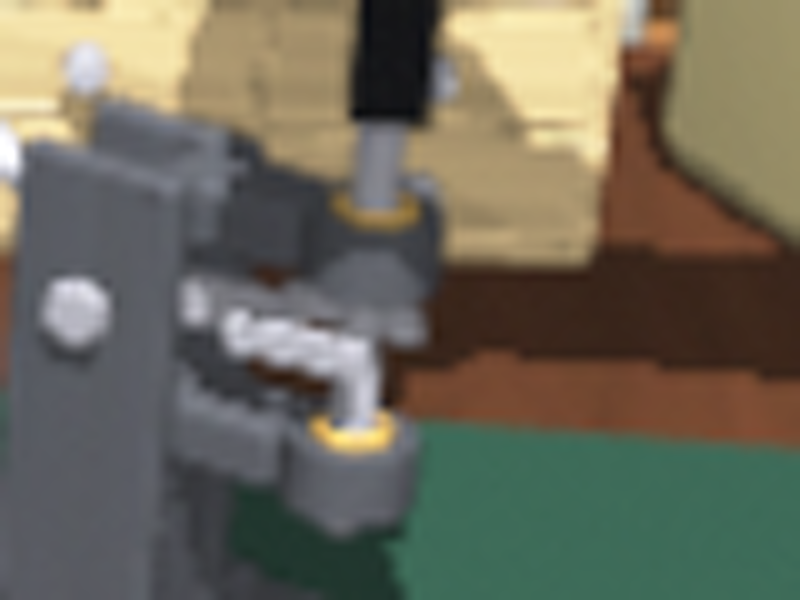

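```bash
python3 -m creep '[{"x":0,"y":0,"z":-0.003,"spin":0},{"x":0,"y":0,"z":-0.0055,"spin":0},{"x":0,"y":0,"z":-0.0055,"spin":0},{"x":0,"y":0,"z":-0.0055,"spin":0}]'
python3 - <<'E'
from h import *
s=r.read_state();print(s['time'],s['ee_pos'],s['ft_force'],s['torque'],s['width'])
S=dict(np.load("side3.npz"));V=cloud(S)
for v in range(186,198): print(v,V[v,294].round(4),S["pixels"][v,294])
print([ (z,proj(S,[.5785,.208,z]).round(1)) for z in(.195,.2,.205)])
S=shot("side")
cv2.imwrite("pics/g6.png",cv2.resize(S["pixels"][115:190,310:390],(640,600),interpolation=cv2.INTER_CUBIC))
print([ (z,((proj(S,[.4725,-.184,z])-[310,115])*8).round(0)) for z in(.034,.063,.078,.104,.119,.129,.139,.172)])
E
```

```text
time: 12.0
ee_pos: [0.4727, -0.1841, 0.22]
eef_rot: [-0.706, 0.708, -0.0, -0.0]
ft_force: [0.0, -0.2, -3.1]
width: 0.0134
12.0 [ 0.47266949 -0.1841396   0.21996071] [ 0.0348546  -0.21440176 -3.14746729] [0.05497498 0.13949317 0.01465054] 0.013365931206290536
186 [0.5787 0.214  0.2171] [219 209 209]
187 [0.5784 0.2157 0.2158] [219 209 209]
188 [0.5784 0.2151 0.2132] [219 208 207]
189 [0.5784 0.2145 0.2106] [219 208 207]
190 [0.5782 0.2155 0.2089] [218 206 205]
191 [0.5782 0.2144 0.206 ] [212 201 201]
192 [0.5783 0.213  0.2029] [159 151 150]
193 [ 0.608  -0.1279  0.001 ] [84 84 76]
194 [ 6.074e-01 -1.228e-01  6.000e-04] [47 56 34]
195 [ 0.6067 -0.1152  0.0018] [46 55 33]
196 [ 6.064e-01 -1.131e-01 -3.000e-04] [46 56 34]
197 [ 6.056e-01 -1.063e-01  4.000e-04] [48 57 35]
[(0.195, array([294. , 194.1])), (0.2, array([294.1, 192. ])), (0.205, array([294.2, 189.8]))]
[(0.034, array([258., 501.])), (0.063, array([265., 431.])), (0.078, array([269., 394.])), (0.104, array([276., 328.])), (0.119, array([280., 290.])), (0.129, array([283., 264.])), (0.139, array([286., 238.])), (0.172, array([295., 151.]))]
```

View pics/g6.png

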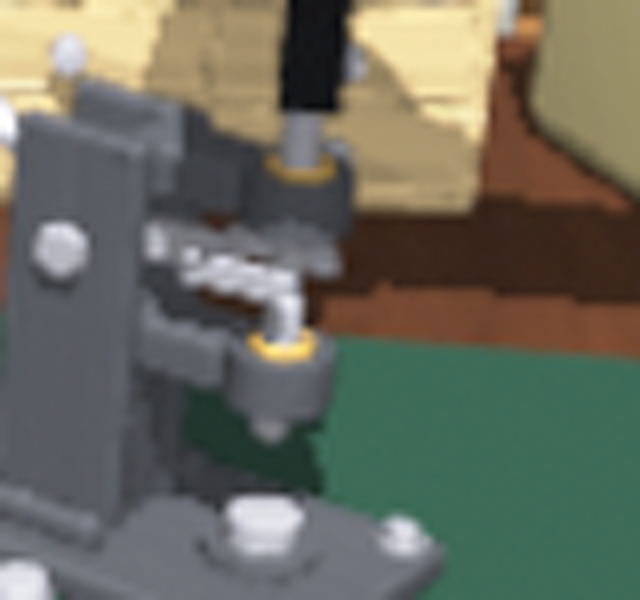

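```bash
python3 -m creep '[{"x":0,"y":0,"z":0,"spin":0},{"x":0,"y":0,"z":0,"spin":0},{"x":0,"y":0,"z":0,"spin":0},{"x":0,"y":0,"z":0,"spin":0}]'
python3 - <<'E'
from h import *
s=r.read_state();print(s['time'],s['ee_pos'],s['ft_force'],s['torque'],s['width'])
S=dict(np.load("side0.npz"));ax=np.array([.867,-.499]);n=np.array([.499,.867])
for z in(.119,.124,.129,.134): 
    q=np.array([.4725,-.184])+.0165*n; print(z,proj(S,[*q,z]).round(1))
for v in range(144,155): print(v,[int(S["pixels"][v,u].mean()) for u in range(340,348)])
E
```

```text
time: 12.55
ee_pos: [0.4726, -0.1841, 0.2199]
eef_rot: [-0.706, 0.708, -0.0, -0.0]
ft_force: [-1.1, 0.0, -1.7]
width: 0.0135
12.55 [ 0.47263644 -0.18411243  0.21994231] [-1.0885991   0.04494487 -1.69661895] [ 0.06527496  0.14463306 -0.01923535] 0.013530898190574688
0.119 [342.  153.1]
0.124 [342.2 151.5]
0.129 [342.4 149.9]
0.134 [342.5 148.3]
144 [108, 108, 97, 93, 96, 100, 99, 98]
145 [115, 119, 116, 114, 110, 105, 103, 98]
146 [118, 117, 122, 122, 121, 118, 117, 115]
147 [144, 102, 96, 104, 110, 123, 130, 122]
148 [203, 205, 192, 155, 142, 108, 103, 103]
149 [186, 187, 197, 189, 204, 203, 170, 83]
150 [175, 174, 182, 188, 198, 204, 172, 83]
151 [148, 180, 194, 183, 184, 186, 155, 72]
152 [97, 124, 133, 127, 149, 163, 132, 71]
153 [74, 75, 74, 76, 97, 107, 92, 72]
154 [68, 67, 69, 71, 68, 74, 73, 72]
```

```bash
python3 -c "
from bench import r
print(r.close_job())"
```

```text
the job is handed in; nothing more can be done
None
```

The ram is threaded nose down through both bushings and still gripped at 20 N. It hangs with its nose about 63 mm above the table, roughly 29 mm clear of the anvil. I handed the job in after 12.6 s of robot time.

- **Contact on the way in:** The ram rubbed the upper bushing at first, with about 2.5 N of side force. I shifted it 2.5 mm towards −y, and from there it ran freely through both bushings. At hand-in the wrist force was only about the ram's weight plus noise, and the finger opening was 13.5 mm.
- **Neck against fork:** The neck centre works out at about 129.4 mm, from the measured gripper height. My two measurements of the fork, by depth and by edge rays, gave about 129 mm and 127.5–129 mm. They differ by up to about 1.5 mm, well within the 20 mm long neck.
- **Other checks:** The last picture shows the ram through both lugs, with its nose showing below the lower one where expected. The other tools, jar and tin were not touched as far as I could tell, but I took no final full-bench picture to confirm it.

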